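# Fit the adjustable wrench to the card press and tighten it

### The arm

A 6-joint arm with a two-finger parallel gripper is mounted at the origin on the work surface; the furniture and walls round the work are solid. World frame = base frame: x ahead of the robot, y to its left, z up, the work surface at z = 0. Lengths are in mm, angles in rad, forces in N, time in s.
With the tool pointing down it reaches from about 225 to 725 mm from the base axis. Payload 3.1 kg.
Tool frame: the origin (TCP) lies at the centre of the arm's flange, where the gripper is bolted on; the fingertips stand 173 mm ahead of it and the grasp point (between the pads) lies 155 mm ahead of it; z points along the fingers, y is the line along which they close (so a half turn about z gives the same grasp; the last joint's range is limited). The gripper opens to 85 mm and grips with 20 to 120 N. Pads are 22 mm wide; open, the fingers measure 114 mm over their backs; the gripper's body (76 mm by 85 mm) begins 54 mm behind the grasp point. The pads swing forward as they close: fully open they stand 13 mm farther back than shut.
Start: joints at [1.109, 0.048, 0.099, 1.622, 0, 1.443], TCP at [172.016, 496.013, 404.712] pointing down, gripper open.
Joint ranges: [-2.91, 2.91], [-0.99, 1.94], [-1.21, 1.42], [-2.12, 2.29], [-1.49, 1.47], [-3.14, 3.14]. Speed limits (rad/s): [2.79, 2.79, 3.14, 3.14, 3.14, 3.14].

### API

Orientations are given as a unit quaternion [x, y, z, w].
In Python, from workcell import robot gives the robot as it stands.
- The arm moves only by the tool step_arm, never from a script. Its arguments are lists of equal length, an entry for each row: "travel": the shift along the tool's x, y, z in m, a list of three; "angular": the turn, a rotation vector about the tool's x, y, z in rad, a list of three; "gripper": the finger opening in m, from 0 to 0.0854. A call has exactly 10 rows; each row is the pose to reach, as a shift and turn from the pose commanded when the call began, along the tool's axes at that moment; what a row does not reach only later rows make up. A row lasts 1/10 s, in which the tool goes at most 50 mm and 8.59 degrees, less where a joint would pass 70% of its speed; a pose out of reach is approached as far as the arm can. A call with a gripper value outside its range is refused whole. The fingers move at their own pace and stop on an object; "force" is the grip in N (left out, the last holds). Time passes only in rows, so rows that repeat a pose let the fingers close, or fill a call up. It gives the time, the measured TCP pose, the force, the opening and the grip force at its end, in the units of the state.
- robot.sense(): the state, without advancing time (a new reading comes with each control period).
- robot.get_image(name): name is "scene" or "side" or "wrist"; returns a dict with "image" (400x640x3 uint8, red, green, blue), "camera_matrix" (3x3 intrinsics, pixels), "R" (3x3) and "t" (3): a world point X has camera coordinates R X + t. Camera axes: x right, y down, z forward; pixel columns grow to the right and rows downward; lengths in mm; the calibration is good to about 2 mm. A picture is of the moment at which its call begins. There is no depth.
- robot.hand_in(): hands the job in; it is judged then, once.
The state is a dict: "time": time; "joint_pos": joint angles; "qd": joint speeds; "joint_torque": joint torques, N m; "position": TCP position; "orientation": TCP orientation; "force": force on the tool from outside, world axes, zero at the start; "ft_torque": the same for the moment, N m; "gripper_width": finger opening in mm; "gripper_force": force on a finger pad.
Only numpy, scipy, OpenCV 4.12 (cv2) and the standard library are available. Lean on these libraries where they do the work, as an engineer would, in place of code of your own. Each camera call takes 0.05 s, during which the arm holds its last target. There are 200 camera calls.

### The job

Slide the adjustable wrench's open jaws fully home onto the hexagonal collar of the card press, roll its thumb wheel (the worm) until the jaws just fit the collar, and then turn the collar with the wrench, clockwise seen from above, until it comes up tight against its stop. Let go and leave the wrench lying snugly on the collar; do not disturb the things standing around.

Things in the scene. Friction and masses are not known exactly. Their poses are not given: they have to be found in the camera images.
- press: Card press, fixed to the table: wooden base board, a card stack on it, and a flat wooden pressing board 230 x 172 mm whose top is 53 mm above the table. Origin: on the table, under the axis of the vertical spindle. x points to the back of the press, z up. The boards reach from x = -160 to +70 mm; the open front faces -x. A steel bridge stands over the spindle.
- bridge (a point): Middle of the underside of the dark steel bridge, 135 mm above the table; axes as the press. The bar runs along y, 64 mm deep in x, 40 mm high (spindle boss on it to 187 mm above the table), on posts at y = +-(87 to 99) mm. A gripper straight down over the seated wrench's thumb wheel strikes it: lean the tool 30 to 45 degrees, its body out towards the wrench's handle.
- collar_mid (a point): Middle of the steel hexagonal collar on the spindle: 40 mm across flats, 46 mm across corners, 53 to 83 mm above the table (a 34 mm round step on it to 89 mm). z up, along the turning axis; turns with the collar. Two corners lie on its x axis, two flats face its y axis: the wrench fits when its x axis points the same way as this one; its handle then sticks out to the front.
- collar (a joint): Turning angle of the collar (rad), growing clockwise seen from above. It starts between 0 and 0.1 and comes up against a hard stop at 0.7. At 0 its x axis is turned 0.2 rad anticlockwise from the press's x axis. Stiff: about 0.4 N m.
- wrench: Steel adjustable wrench, 198 mm long, head 22 mm thick, about 0.8 kg, lying flat on the pressing board in front of the collar. Origin: on its underside, where the collar's centre belongs when it fits. x points from handle to open mouth, z up. Fixed jaw at +y, inner face at y = +20 mm, outer +38 mm; moving jaw at -y, inner face at y = 20 mm minus the gap, 16 mm thick. Jaw tips at x = +20 mm.
- mouth (a point): Bottom of the wrench's mouth, 25 mm behind the wrench's origin (axes as the wrench). When the wrench is pushed fully home the collar's corner touches it, and the collar's centre is then 23 mm in front of this point. Raking the thumb wheel can draw the loose wrench back 5 to 15 mm: push it home again.
- handle_mid (a point): Point to grip the handle, 128 mm behind the wrench's origin (axes as the wrench). The handle there is 20 mm wide (y), 14 mm thick (4 to 18 mm above the wrench's underside), straight from 94 to 166 mm behind the wrench's origin and ends in a 28 mm round eye (tip at 178 mm).
- worm_top (a point): Top of the thumb wheel (worm) in the wrench's neck, 62 mm behind its origin, 34 mm over its underside, 12 mm above the neck round it (axes as the wrench). Wheel axis along y; six ribs 20 mm long, outer radius 16 mm, 6 mm deep. Raking the ribs over the top towards the handle and down with closed fingertips, stroke after stroke, closes the jaws. Takes about 4 N and stays where it is left.
- worm (a joint): Angle of the thumb wheel (rad), growing as the jaws close; 13 mm of jaw travel a turn. Starts between 1.2 and 2.8.
- jaw (a joint): Travel of the moving jaw (m): the gap between the jaws is 0.052 minus this. It starts between 0.0025 and 0.0058 (gap 46 to 49.5 mm); at 0.012 the gap is 40 mm and the jaws touch the collar.
- counter_bell: Bystander: brass-coloured counter bell, 84 mm wide, 66 mm high. Origin under its middle.
- candle_tin: Bystander: round candle tin, 66 mm wide, 28 mm high. Origin under its middle.
- tape_roll: Bystander: roll of paper tape lying flat, 54 mm wide, 15 mm high, beside the press. Origin under its middle.

How it is judged (in metres and radians):
On the way:
1. the jaws fit the collar (gap within 2 mm of its 40 mm, collar in the mouth) before it has been turned half way (value of joint jaw between 0.01 and 0.0145 m and x of collar_mid in the frame of wrench between -0.008 and 0.012 m and y of collar_mid in the frame of wrench between -0.005 and 0.005 m and value of joint collar below 0.35 rad), for 0.2 s.
At the end, for the whole second after the job is handed in: Collar at its stop (over 0.62 of 0.7 rad), jaw gap within 2 mm (2.5 below) of the collar's 40 mm, collar centred on the wrench's origin (5 mm across, -8 to +12 mm along), wrench flat (7 degrees, under 10 mm above the board) and at rest (value of joint collar above 0.62 rad and value of joint jaw between 0.01 and 0.0145 m and x of collar_mid in the frame of wrench between -0.008 and 0.012 m and y of collar_mid in the frame of wrench between -0.005 and 0.005 m and height (world z) of wrench below 0.063 m and angle between wrench's own z axis and vertical below 0.12 rad and linear speed of wrench below 0.01 m/s); the robot touches nothing.
It fails at once if a bystander is pushed more than 30 mm away (distance of any of counter_bell, candle_tin, tape_roll from where it was at the start of the episode above 0.03 m).
It also fails if it takes over 72 s, if anything falls off the work surface, if the arm or the gripper's body presses on something with over 40 N, if the wrist force passes 120 N, or if a joint passes its speed limit or range.

## Working session

There is one attempt and no reset: what is moved stays moved. The work goes in short steps, Python scripts to look and compute and a tool call to move; the robot and the scene stay as the last step left them, time stands still between calls to the robot, and variables do not carry over. Pictures are saved under pics/ and viewed, at most 10 in all, crops included, and the job is handed in when it is done.

Besides the shell and the picture viewer there is one more tool, called as a command line: name --argument value ..., lists and objects as JSON in quotes. step_arm: Moves the arm, as the interface text tells. Its arguments: {"type":"object","properties":{"travel":{"type":"array"},"angular":{"type":"array"},"gripper":{"type":"array"},"force":{"type":"number"}},"required":["travel","angular","gripper"]}

```bash
ls; mkdir -p pics; python3 - <<'E'
from workcell import robot
import cv2,numpy as np,pickle
s=robot.sense(); print({k:np.round(v,3).tolist() for k,v in s.items()})
ims=[]
for n in("scene","side"):
    d=robot.get_image(n); pickle.dump(d,open(f'{n}0.pkl','wb'))
    cv2.imwrite(f'pics/{n}0.png',d["image"][:,:,::-1]); print(n,np.round(d["camera_matrix"],1).tolist(),np.round(d["R"],3).tolist(),np.round(d["t"],1).tolist())
E
```

```text
pics
{'time': 0.0, 'joint_pos': [1.109, 0.049, 0.098, 1.622, -0.0, 1.443], 'qd': [0.001, -0.001, -0.001, -0.0, 0.002, -0.0], 'joint_torque': [-0.0, -33.878, 32.002, 0.02, -0.0, 0.0], 'position': [171.92, 495.834, 403.498], 'orientation': [0.166, 0.986, -0.001, -0.0], 'force': [0.269, 0.545, -0.196], 'ft_torque': [-0.003, -0.016, 0.022], 'gripper_force': 0.0, 'gripper_width': 85.593}
scene [[394.8, 0.0, 322.0], [0.0, 394.8, 197.4], [0.0, 0.0, 1.0]] [[-0.373, -0.928, 0.014], [-0.759, 0.296, -0.58], [0.534, -0.227, -0.814]] [46.8, 458.8, 676.1]
side [[409.5, 0.0, 322.0], [0.0, 409.5, 196.7], [0.0, 0.0, 1.0]] [[0.978, -0.208, -0.023], [-0.102, -0.376, -0.921], [0.183, 0.903, -0.389]] [-486.6, 90.4, 940.2]
```

View pics/scene0.png

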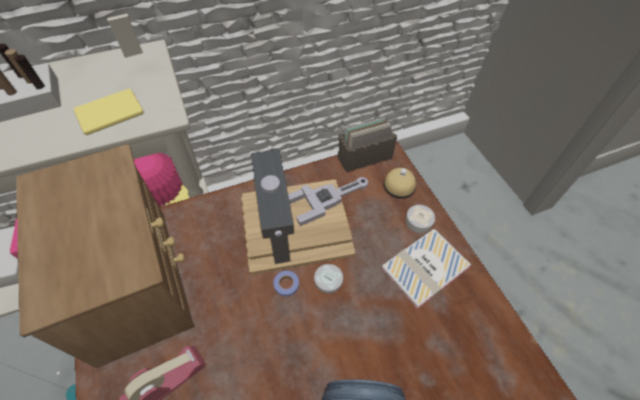

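View pics/side0.png

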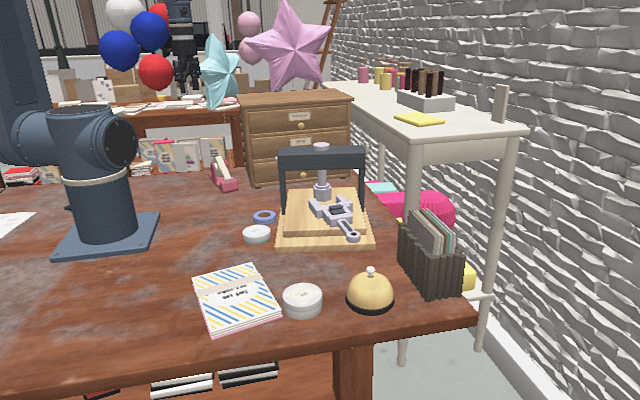

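The scene shows the bridge boss at (270,183), the wrench from its head at (315,203) to its eye at (363,183), tape (286,283), tin (420,217) and bell (400,181). The side view has the spindle top at (321,147) and the eye at (352,235). I'll work out rough positions first.

```bash
cat > h.py <<'E'
import numpy as np,pickle,cv2
from scipy.spatial.transform import Rotation as Ro
def ray(d,u,v):
    R=np.array(d["R"]);t=np.array(d["t"]);K=np.array(d["camera_matrix"])
    return -R.T@t, R.T@np.linalg.solve(K,[u,v,1])
def at(d,u,v,z):
    c,r=ray(d,u,v); return (c+r*(z-c[2])/r[2])[:2].round(1)
def pj(d,X):
    p=np.array(d["camera_matrix"])@(np.array(d["R"])@np.array(X).T+np.array(d["t"])[:,None]); return (p[:2]/p[2]).T.round(1)
E
python3 - <<'E'
from h import *
s=pickle.load(open('scene0.pkl','rb'));d=pickle.load(open('side0.pkl','rb'))
for n,u,v,z in [("boss",270,183,187),("eye",363,183,71),("worm",324,195,87),("fixj/L",290,192,75),("jawR",300,219,75),("boardcorners",244,187,53),("",340,180,53),("",353,237,20),("",250,268,20),("tape",286,283,10),("tin",328,277,15),("candle",421,216,20),("bell",400,180,40),("bar1",255,152,175),("bar2",292,232,175)]: print(n,at(s,u,v,z))
for n,u,v,z in [("boss",321,147,187),("eye",352,235,71),("worm",338,210,87),("bell",370,270,66),("candle",302,300,28),("tape",264,216,10),("tin",256,233,15)]: print(n,at(d,u,v,z))
for n,dd in(("s",s),("d",d)):
  x0,y0=(235,140) if n=="s" else (262,135)
  cv2.imwrite(f'pics/{n}c.png',cv2.resize(dd["image"][y0:y0+130,x0:x0+150,::-1],None,fx=4.6,fy=4.6,interpolation=cv2.INTER_CUBIC))
E
```

```text
boss [487.9 -30.5]
eye [ 496.8 -253.5]
worm [ 487.3 -149. ]
fixj/L [532. -82.]
jawR [453.8 -78.2]
boardcorners [602.  12.]
 [ 537.6 -212.4]
 [ 396.2 -185.8]
 [407.9  56.8]
tape [350.1  -5.9]
tin [327.6 -95.1]
candle [ 389.1 -362.3]
bell [ 492.2 -357. ]
bar1 [589.8 -27.6]
bar2 [371.5 -35.6]
boss [487.6 -57. ]
eye [ 501.6 -260.1]
worm [ 495.1 -178.4]
bell [ 499.7 -374. ]
candle [ 385.4 -375.4]
tape [352.5  -4.3]
tin [327.8 -98.3]
```

View pics/sc.png

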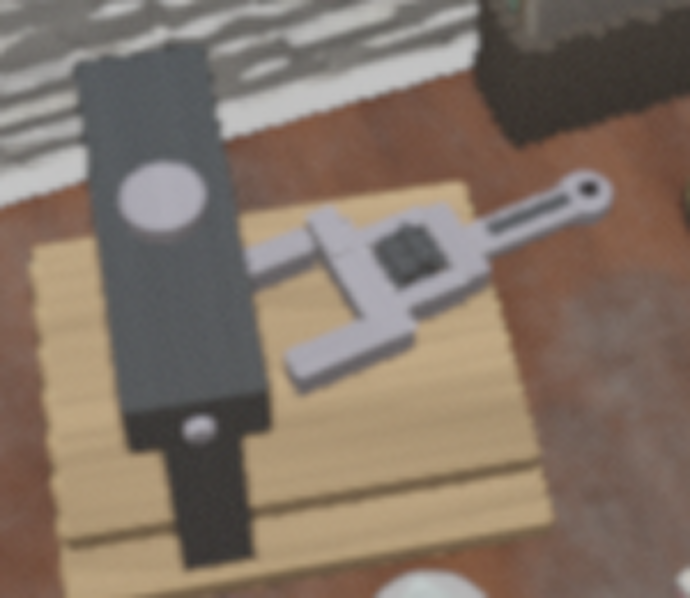

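```bash
python3 - <<'E'
from h import *
from workcell import robot
s=pickle.load(open('scene0.pkl','rb'));d=pickle.load(open('side0.pkl','rb'))
for z in(0,150,200,250,300): print(z,"scene base corner",at(s,190,325,z),"top near front",at(s,143,297,z),"top far front",at(s,130,150,z),"side top L",at(d,243,108,z),"top R",at(d,352,93,z), "bot L",at(d,248,184,z))
w=robot.get_image("wrist"); S=robot.sense()
T=Ro.from_quat(S["orientation"]).as_matrix()
R=np.array(w["R"]);c=-R.T@np.array(w["t"])
print("cam in tool",(T.T@(c-S["position"])).round(1),"R cam axes in tool",(T.T@R.T).round(3).tolist(),np.round(w["camera_matrix"],1).tolist())
E
```

```text
0 scene base corner [339.8 206.1] top near front [436.4 287.5] top far front [880.5 265.9] side top L [ 351.5 1506.9] top R [1092.3 1816.8] bot L [324.5 253.9]
150 scene base corner [278.2 179.4] top near front [357.  245.9] top far front [719.5 228.2] side top L [338.3 677. ] top R [825.4 880.8] bot L [ 320.6 -146.8]
200 scene base corner [257.6 170.5] top near front [330.5 232. ] top far front [665.8 215.7] side top L [333.9 400.3] top R [736.4 568.7] bot L [ 319.3 -280.4]
250 scene base corner [237.  161.6] top near front [304.  218.1] top far front [612.1 203.1] side top L [329.5 123.7] top R [647.4 256.7] bot L [ 318. -414.]
300 scene base corner [216.5 152.7] top near front [277.5 204.2] top far front [558.4 190.6] side top L [ 325.1 -152.9] top R [558.5 -55.3] bot L [ 316.6 -547.5]
cam in tool [80.2  0.1 31. ] R cam axes in tool [[-0.0, -0.949, -0.314], [1.0, -0.0, -0.0], [0.0, -0.314, 0.949]] [[335.1, 0.0, 318.1], [0.0, 335.1, 198.3], [0.0, 0.0, 1.0]]
```

View pics/dc.png

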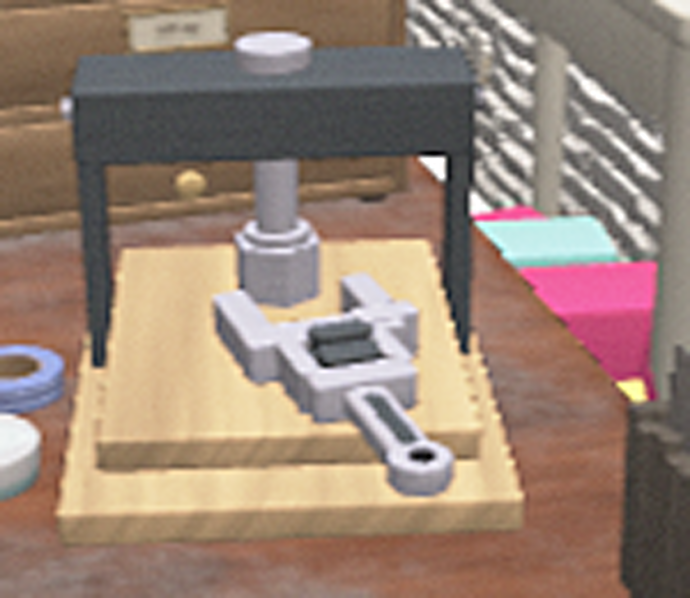

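The side crop shows the hex collar at about (277,262) in the crop and the wrench lying in front of it, with its handle towards -y. I'm moving around the chest to look from above with the wrist camera.

step_arm --travel '[[-0.133,-0.299,-0.02],[-0.133,-0.299,-0.02],[-0.133,-0.299,-0.02],[-0.133,-0.299,-0.02],[-0.133,-0.299,-0.02],[-0.133,-0.299,-0.02],[-0.133,-0.299,-0.02],[-0.525,-0.576,-0.02],[-0.525,-0.576,-0.02],[-0.525,-0.576,-0.02]]' --angular '[[0,0,0.6],[0,0,0.6],[0,0,0.6],[0,0,0.6],[0,0,0.6],[0,0,0.6],[0,0,0.6],[0,0,1.05],[0,0,1.05],[0,0,1.05]]' --gripper '[0.085,0.085,0.085,0.085,0.085,0.085,0.085,0.085,0.085,0.085]'

```text
time: 1.15
position: [287.3, 46.2, 424.9]
orientation: [0.64, 0.768, 0.001, 0.001]
force: [1.4, 0.8, 0.1]
gripper_width: 85.2
gripper_force: 0.0
```

step_arm --travel '[[-0.234,0.163,-0.025],[-0.234,0.163,-0.025],[-0.234,0.163,-0.025],[-0.234,0.163,-0.025],[-0.234,0.163,-0.025],[-0.234,0.163,-0.025],[-0.234,0.163,-0.025],[-0.234,0.163,-0.025],[-0.234,0.163,-0.025],[-0.234,0.163,-0.025]]' --angular '[[0,0,0],[0,0,0],[0,0,0],[0,0,0],[0,0,0],[0,0,0],[0,0,0],[0,0,0],[0,0,0],[0,0,0]]' --gripper '[0.085,0.085,0.085,0.085,0.085,0.085,0.085,0.085,0.085,0.085]'

```text
time: 2.15
position: [489.9, -150.5, 450.4]
orientation: [0.638, 0.77, 0.0, 0.0]
force: [-0.6, 0.1, 0.0]
gripper_width: 84.9
gripper_force: 0.0
```

```bash
python3 - <<'E'
from workcell import robot
import cv2,pickle,numpy as np
w=robot.get_image("wrist");pickle.dump(w,open('w1.pkl','wb'));cv2.imwrite('pics/w1.png',w["image"][:,:,::-1])
print(np.round(robot.sense()["joint_pos"],3))
E
```

```text
[-0.429  0.032  0.174  1.712  0.     0.954]
```

View pics/w1.png

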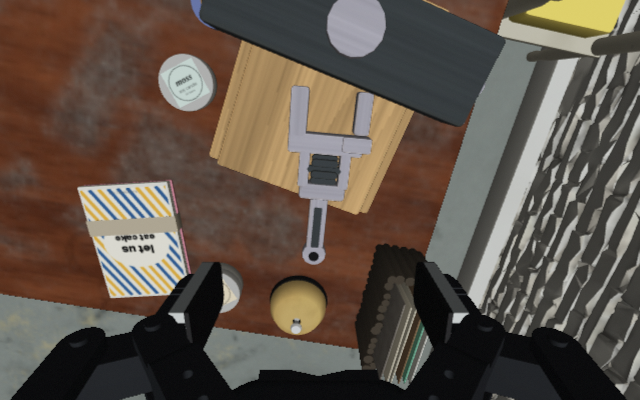

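The wrist view shows the boss circle at about (356,25), the fixed jaw tip (299,86), moving jaw tip (365,94), worm (323,170) and eye hole (314,256). I'll zoom in for accuracy.

```bash
python3 - <<'E'
import cv2,pickle
w=pickle.load(open('w1.pkl','rb'))
im=w["image"][0:270,195:425,::-1]
cv2.imwrite('pics/w1c.png',cv2.resize(im,None,fx=2.2,fy=2.2,interpolation=cv2.INTER_CUBIC))
E
```

```text
(no output)
```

View pics/w1c.png

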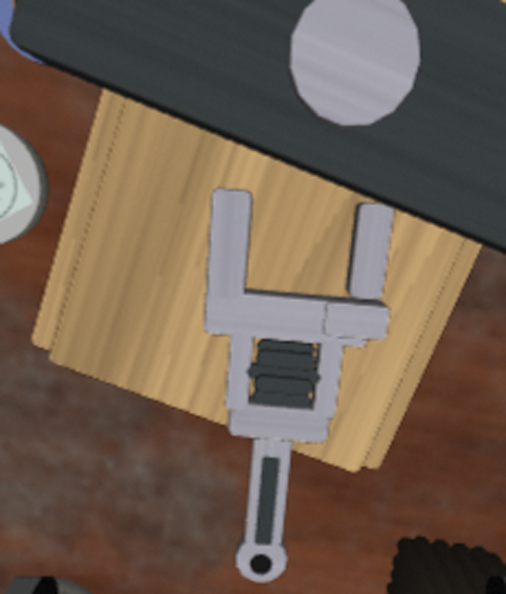

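Crop pixels: boss circle centre (355,60), board corners (50,360) and (357,471), fixed jaw tip (213,190) to (251,191), inner root (245,290), moving jaw tip (360,204) to (393,207), eye hole (261,564).

```bash
python3 - <<'E'
from h import *
w=pickle.load(open('w1.pkl','rb'))
q=lambda x,y,z:at(w,195+x/2.2,y/2.2,z)
boss=q(355,60,187);print("boss",boss,"edge",q(290,60,187),q(420,60,187))
a,b=q(50,360,53),q(357,471,53);print("board",a,b,np.linalg.norm(b-a)); 
n=(b-a)/np.linalg.norm(b-a); m=np.array([-n[1],n[0]])  # n: -press y
print("press axis from board",(a+b)/2+160*m,"x az deg",np.degrees(np.arctan2(m[1],m[0])))
eye=q(261,564,71)
P={k:q(*v) for k,v in dict(fo=(213,190,75),fi=(251,191,75),root=(245,290,75),mi=(360,204,75),mo=(393,207,75),headL=(205,333,75),headRb=(327,441,75),headLb=(229,436,75)).items()}
print("eye",eye,P)
from scipy.optimize import least_squares
mod=dict(fo=(20,38),fi=(20,20),root=(-25,20))
def f(p):
    c,s=np.cos(p[2]),np.sin(p[2]);T=lambda x,y:np.array([p[0]+c*x-s*y,p[1]+s*x+c*y])
    return np.concatenate([T(-164,0)-eye]+[T(*mod[k])-P[k] for k in mod])
r=least_squares(f,[490,-90,1.7]);print(r.x,np.degrees(r.x[2]),f(r.x).round(1))
c,s=np.cos(r.x[2]),np.sin(r.x[2])
for k in P: d=P[k]-r.x[:2];print(k,(c*d[0]+s*d[1]).round(1),(-s*d[0]+c*d[1]).round(1))
E
```

```text
boss [492.6 -31.8] edge [474.4 -35.3] [510.7 -28.4]
board [ 381.  -171.5] [ 547.2 -201.2] 168.8328463303276
press axis from board [492.24618188 -28.84510342] x az deg 79.868169504193
eye [ 505.5 -255.5] {'fo': array([450.5, -75.2]), 'fi': array([467.1, -72.5]), 'root': array([ 472.1, -115.7]), 'mi': array([515.8, -68.8]), 'mo': array([530.6, -67.3]), 'headL': array([ 457.1, -138.9]), 'headRb': array([ 524.8, -180.7]), 'headLb': array([ 476.8, -187.1])}
[489.65583818 -90.78395616   1.66638202] 95.47665667837458 [-0.2  1.5 -0.6  0.7  0.7 -0.3  0.  -1.9]
fo 19.2 37.5
fi 20.4 20.7
root -23.1 19.9
mi 19.4 -28.1
mo 19.5 -43.0
headL -44.8 37.0
headRb -92.9 -26.4
headLb -94.6 22.0
```

Press axis is about (492,-31) with x azimuth 80°. The wrench origin is about (490,-91) at azimuth 95.5°, gap about 48.6 mm. Next I go down over the handle.

step_arm --travel '[[-0.04,-0.001,0.02],[-0.069,-0.001,0.05],[-0.069,-0.001,0.1],[-0.069,-0.001,0.15],[-0.069,-0.001,0.19],[-0.069,-0.001,0.205],[-0.069,-0.001,0.216],[-0.069,-0.001,0.222],[-0.069,-0.001,0.222],[-0.069,-0.001,0.222]]' --angular '[[0,0,0.09],[0,0,0.09],[0,0,0.09],[0,0,0.09],[0,0,0.09],[0,0,0.09],[0,0,0.09],[0,0,0.09],[0,0,0.09],[0,0,0.09]]' --gripper '[0.05,0.05,0.05,0.05,0.05,0.05,0.05,0.05,0.05,0.05]'

```text
time: 3.2
position: [503.5, -220.0, 230.1]
orientation: [0.672, 0.741, 0.0, 0.002]
force: [-0.1, -0.3, 0.5]
gripper_width: 50.0
gripper_force: 0.0
```

step_arm --travel '[[0,0,0],[0,0,0],[0,0,0],[0,0,0],[0,0,0],[0,0,0],[0,0,0],[0,0,0],[0,0,0],[0,0,0]]' --angular '[[0,0,0],[0,0,0],[0,0,0],[0,0,0],[0,0,0],[0,0,0],[0,0,0],[0,0,0],[0,0,0],[0,0,0]]' --gripper '[0.01,0.01,0.01,0.01,0.01,0.01,0.01,0.01,0.01,0.01]' --force 40

```text
time: 4.2
position: [502.6, -220.0, 229.2]
orientation: [0.672, 0.741, -0.001, 0.001]
force: [-2.9, -1.7, 4.7]
gripper_width: 18.4
gripper_force: 42.6
```

step_arm --travel '[[0,0,-0.0015],[0.003,-0.003,-0.0015],[0.006,-0.007,-0.0015],[0.01,-0.012,-0.0015],[0.0135,-0.0172,-0.0015],[0.0135,-0.0172,-0.0015],[0.0135,-0.0172,-0.0015],[0.0135,-0.0172,-0.0015],[0.0135,-0.0172,-0.0015],[0.0135,-0.0172,-0.0015]]' --angular '[[0,0,0],[0,0,0.03],[0,0,0.06],[0,0,0.09],[0,0,0.122],[0,0,0.122],[0,0,0.122],[0,0,0.122],[0,0,0.122],[0,0,0.122]]' --gripper '[0.01,0.01,0.01,0.01,0.01,0.01,0.01,0.01,0.01,0.01]'

```text
time: 5.2
position: [484.5, -208.2, 229.3]
orientation: [0.716, 0.698, -0.0, 0.001]
force: [1.8, -4.2, -1.9]
gripper_width: 18.7
gripper_force: 41.5
```

```bash
python3 - <<'E'
from workcell import robot
import cv2,pickle,numpy as np
w=robot.get_image("side");pickle.dump(w,open('d2.pkl','wb'))
s=cv2.resize(w["image"][150:250,270:390,::-1],None,fx=6,fy=6,interpolation=cv2.INTER_CUBIC)
cv2.imwrite('pics/d2.png',s)
E
```

```text
(no output)
```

View pics/d2.png

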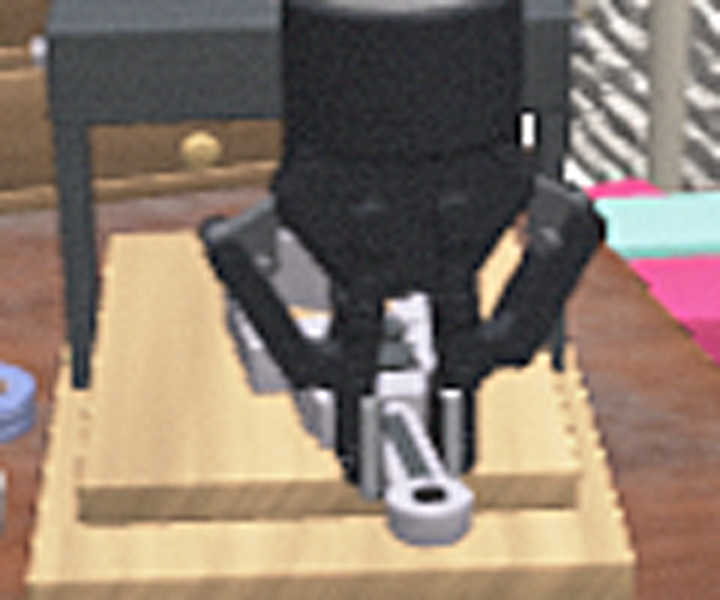

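The grip is good: the handle sits between the pads, eye at (430,495) in the crop, and the collar is hidden by the arm. I'm advancing with force checks.

step_arm --travel '[[0.005,0,0],[0.01,0,0],[0.015,0,0],[0.02,0,0],[0.025,0,0],[0.029,0,0],[0.033,0,0],[0.037,0,0],[0.04,0,0],[0.042,0,0]]' --angular '[[0,0,0],[0,0,0],[0,0,0],[0,0,0],[0,0,0],[0,0,0],[0,0,0],[0,0,0],[0,0,0],[0,0,0]]' --gripper '[0.01,0.01,0.01,0.01,0.01,0.01,0.01,0.01,0.01,0.01]'

```text
time: 6.25
position: [485.1, -165.6, 229.3]
orientation: [0.716, 0.698, -0.0, 0.0]
force: [-0.3, -5.3, -0.6]
gripper_width: 18.9
gripper_force: 41.7
```

step_arm --travel '[[0.001,0,0],[0.002,0,0],[0.003,0,0],[0.004,0,0],[0.005,0,0],[0.006,0,0],[0.007,0,0],[0.008,0,0],[0.009,0,0],[0.009,0,0]]' --angular '[[0,0,0],[0,0,0],[0,0,0],[0,0,0],[0,0,0],[0,0,0],[0,0,0],[0,0,0],[0,0,0],[0,0,0]]' --gripper '[0.01,0.01,0.01,0.01,0.01,0.01,0.01,0.01,0.01,0.01]'

```text
time: 7.25
position: [485.3, -158.3, 229.3]
orientation: [0.716, 0.698, -0.002, 0.002]
force: [-1.1, -9.9, -1.9]
gripper_width: 18.8
gripper_force: 41.5
```

step_arm --travel '[[0.001,0,0],[0.002,0,0],[0.003,0,0],[0.004,0,0],[0.004,0,0],[0.004,0,0],[0.004,0,0],[0.004,0,0],[0.004,0,0],[0.004,0,0]]' --angular '[[0,0,0],[0,0,0],[0,0,0],[0,0,0],[0,0,0],[0,0,0],[0,0,0],[0,0,0],[0,0,0],[0,0,0]]' --gripper '[0.01,0.01,0.01,0.01,0.01,0.01,0.01,0.01,0.01,0.01]'

```text
time: 8.25
position: [485.4, -156.8, 229.6]
orientation: [0.717, 0.697, -0.005, 0.004]
force: [-1.2, -19.5, -3.3]
gripper_width: 19.2
gripper_force: 41.5
```

step_arm --travel '[[-0.002,0,0],[-0.003,0,0],[-0.003,0.001,0],[-0.003,0.002,0],[-0.003,0.003,0],[-0.003,0.003,0],[-0.003,0.003,0],[-0.003,0.003,0],[-0.003,0.003,0],[-0.003,0.003,0]]' --angular '[[0,0,0],[0,0,0],[0,0,0],[0,0,0],[0,0,0],[0,0,0],[0,0,0],[0,0,0],[0,0,0],[0,0,0]]' --gripper '[0.01,0.01,0.01,0.01,0.01,0.01,0.01,0.01,0.01,0.01]'

```text
time: 9.25
position: [487.0, -157.9, 229.3]
orientation: [0.716, 0.698, -0.005, 0.001]
force: [-5.8, -12.1, 1.7]
gripper_width: 19.0
gripper_force: 42.7
```

Home, and touching on the fixed-jaw side. Release and lift.

step_arm --travel '[[0,0,0],[0,0,0],[0,0,0],[0,0,0],[0,0,-0.02],[0,0,-0.06],[-0.03,0,-0.09],[-0.05,0,-0.09],[-0.05,0,-0.09],[-0.05,0,-0.09]]' --angular '[[0,0,0],[0,0,0],[0,0,0],[0,0,0],[0,0,0],[0,0,0],[0,0.15,0],[0,0.3,0],[0,0.45,0],[0,0.45,0]]' --gripper '[0.045,0.045,0.045,0.045,0.045,0.045,0.02,0,0,0]'

```text
time: 10.25
position: [487.3, -207.5, 317.9]
orientation: [0.699, 0.679, 0.16, -0.157]
force: [-0.7, -0.6, -0.8]
gripper_width: 0.0
gripper_force: 0.0
```

```bash
python3 - <<'E'
from workcell import robot
import cv2,pickle,numpy as np
w=robot.get_image("wrist");pickle.dump(w,open('w3.pkl','wb'));cv2.imwrite('pics/w3.png',w["image"][:,:,::-1])
s=robot.sense();print(np.round(s["position"],1),np.round(s["orientation"],4),np.round(s["joint_pos"],2))
E
```

```text
[ 487.3 -206.8  318. ] [ 0.6986  0.6799  0.1589 -0.1562] [-0.63  0.21  0.06  1.7   0.37  0.92]
```

View pics/w3.png

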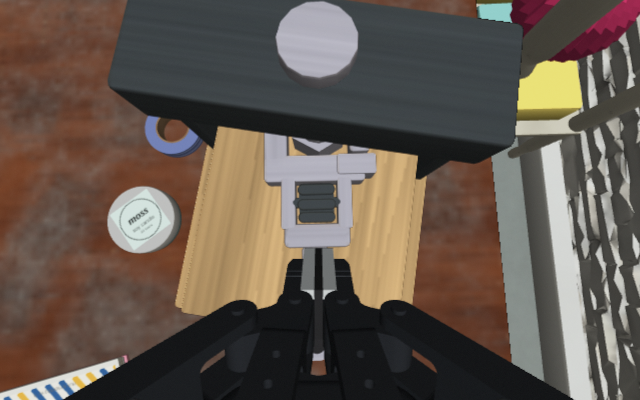

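The view shows the worm centred at about (317,203), the head at (270-375,170), and the collar corner in the mouth at (320,150). Jaws are around the collar.

```bash
cat >> h.py <<'E'
def toolmove(S,tip_target,q):  # TCP target from tip edge target
    pass
E
python3 - <<'E'
from h import *
from workcell import robot
w=pickle.load(open('w3.pkl','rb'));S=robot.sense()
print("worm",at(w,317,203,86),at(w,317,203,82),"neck bottom edge",at(w,318,246,75),at(w,286,246,75),at(w,351,246,75),"headtop",at(w,265,160,75),"boss",at(w,317,40,187), "boss edges", at(w,276,42,187),at(w,358,42,187))
T=Ro.from_quat(S["orientation"]).as_matrix();p=np.array(S["position"])
tip=p+173*T[:,2]; print("tip",tip.round(1),"proj",pj(w,tip[None]), "edge",(tip-11*T[:,0]).round(1),T.round(3).tolist())
E
```

```text
worm [489.8 -92.8] [489.8 -92.4] neck bottom edge [ 489.6 -123.6] [ 465.9 -122.9] [ 514.  -124.3] headtop [450.9 -57.2] boss [492.1 -31.9] boss edges [473.8 -32.3] [510.3 -33.4]
tip [ 488.9 -131.6  162.2] proj [[316.5 264.6]] edge [ 488.6 -141.5  157.4] [[0.025, 1.0, 0.01], [0.9, -0.027, 0.434], [0.434, -0.002, -0.901]]
```

step_arm --travel '[[-0.02,0,0.01],[-0.02,0,0.02],[-0.007,-0.0005,0.05],[-0.007,-0.0005,0.07],[-0.007,-0.0005,0.0837],[-0.007,-0.0005,0.0837],[-0.007,-0.0005,0.0837],[-0.007,-0.0005,0.0837],[-0.007,-0.0005,0.0837],[-0.007,-0.0005,0.0837]]' --angular '[[0,0.12,0],[0,0.25,0],[0,0.25,0],[0,0.25,0],[0,0.25,0],[0,0.25,0],[0,0.25,0],[0,0.25,0],[0,0.25,0],[0,0.25,0]]' --gripper '[0,0,0,0,0,0,0,0,0,0]'

```text
time: 11.3
position: [487.8, -176.3, 241.7]
orientation: [0.673, 0.656, 0.246, -0.238]
force: [-0.2, -0.1, -0.1]
gripper_width: 0.1
gripper_force: 0.0
```

step_arm --travel '[[-0.0133,0,0.0112],[-0.0186,0,0.0066],[-0.0248,0,0.0014],[-0.0303,0,-0.0013],[-0.0347,0,-0.0023],[-0.0387,0,-0.0038],[-0.0387,0,-0.0038],[-0.0276,0,-0.0231],[0,0,0],[0,0,0]]' --angular '[[0,0,0],[0,0,0],[0,0,0],[0,0,0],[0,0,0],[0,0,0],[0,0,0],[0,0,0],[0,0,0],[0,0,0]]' --gripper '[0,0,0,0,0,0,0,0,0,0]'

```text
time: 12.3
position: [487.4, -173.9, 241.3]
orientation: [0.672, 0.657, 0.245, -0.239]
force: [0.4, 0.4, -0.1]
gripper_width: -0.0
gripper_force: 0.0
```

```bash
python3 - <<'E'
from h import *
from workcell import robot
w=robot.get_image("wrist");pickle.dump(w,open('w4.pkl','wb'))
cv2.imwrite('pics/w4.png',cv2.resize(w["image"][60:310,170:470,::-1],None,fx=2.3,fy=2.3,interpolation=cv2.INTER_CUBIC))
S=robot.sense();T=Ro.from_quat(S["orientation"]).as_matrix();p=np.array(S["position"]);tip=p+173*T[:,2]
print(p.round(1),(tip-11*T[:,0]).round(1),np.degrees(np.arccos(-T[2,2])))
E
```

```text
[ 487.4 -174.9  240.8] [489.8 -72.1 101.3] 40.01968670618627
```

View pics/w4.png

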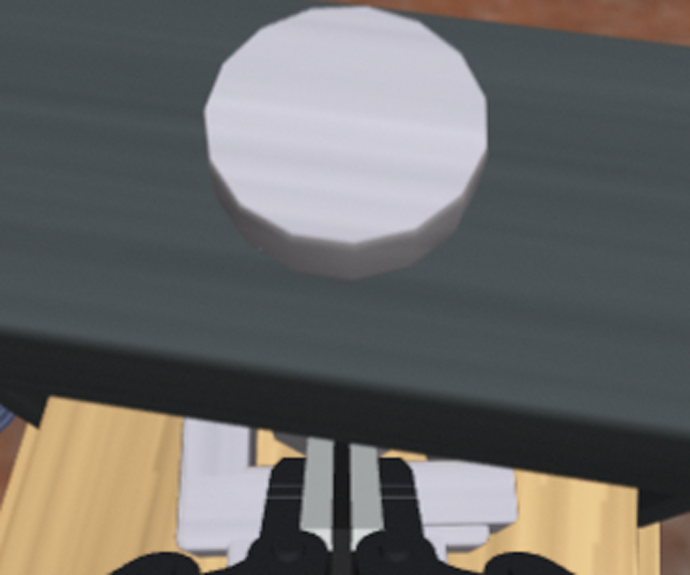

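The crop shows only the fingertips over the head, hiding the worm. I'll check progress numerically by tracking the moving jaw's lug from a raised pose. Second stroke, then retreat.

step_arm --travel '[[-0.0145,0,0.012],[-0.0205,0,0.0074],[-0.0266,0,0.0022],[-0.0321,0,-0.0005],[-0.0365,0,-0.0015],[-0.0405,0,-0.003],[-0.0405,0,-0.003],[-0.035,0,-0.04],[-0.02,0,-0.08],[-0.02,0,-0.08]]' --angular '[[0,0,0],[0,0,0],[0,0,0],[0,0,0],[0,0,0],[0,0,0],[0,0,0],[0,0,0],[0,-0.12,0],[0,-0.25,0]]' --gripper '[0,0,0,0,0,0,0,0,0,0]'

```text
time: 13.35
position: [487.0, -246.1, 294.2]
orientation: [0.699, 0.681, 0.158, -0.149]
force: [0.6, 0.3, 0.1]
gripper_width: 0.1
gripper_force: 0.0
```

```bash
cat > look.py <<'E'
from h import *
from workcell import robot
import sys
def warp(w,z,x0=440,x1=545,y0=-140,y1=-30,k=4):
    # rectify plane z to k px/mm; col = world x, row = -y
    g=np.array([[x0,y1],[x1,y1],[x1,y0],[x0,y0]],float)
    src=pj(w,np.c_[g,np.full(4,z)]).astype(np.float32)
    dst=np.float32([[0,0],[(x1-x0)*k,0],[(x1-x0)*k,(y1-y0)*k],[0,(y1-y0)*k]])
    return cv2.warpPerspective(w["image"],cv2.getPerspectiveTransform(src,dst),((x1-x0)*k,(y1-y0)*k))
def prof(w):
    im=warp(w,75).astype(int); sat=im.max(2)-im.min(2)
    out=[]
    for y in range(-50,-130,-4):
        row=(sat[(-30-y)*4-2:(-30-y)*4+3].mean(0)<35); br=im[(-30-y)*4-2:(-30-y)*4+3].mean((0,2))>110
        m=(row&br).astype(int); e=np.flatnonzero(np.diff(np.r_[0,m,0])); 
        out.append((y,[(round(440+a/4,1),round(440+b/4,1)) for a,b in e.reshape(-1,2) if b-a>12]))
    return out
if __name__=="__main__":
    n=sys.argv[1]; w=robot.get_image("wrist");pickle.dump(w,open(n,'wb'))
    for r in prof(w): print(*r)
E
python3 - <<'E'
from look import *
for r in prof(pickle.load(open('w3.pkl','rb'))): print(*r)
E
echo; python3 look.py w5.pkl; python3 -c "
from workcell import robot;s=robot.sense();print(s['position'],s['orientation'],s['time'])"
```

```text
-50 [(np.float64(450.0), np.float64(467.5)), (np.float64(489.0), np.float64(495.5)), (np.float64(516.2), np.float64(529.8))]
-54 [(np.float64(450.0), np.float64(469.5)), (np.float64(494.8), np.float64(502.0)), (np.float64(506.8), np.float64(534.5))]
-58 [(np.float64(450.0), np.float64(535.8))]
-62 [(np.float64(450.0), np.float64(535.5))]
-66 [(np.float64(450.0), np.float64(535.8))]
-70 [(np.float64(450.0), np.float64(526.8))]
-74 [(np.float64(451.2), np.float64(526.0))]
-78 [(np.float64(462.5), np.float64(473.2)), (np.float64(505.2), np.float64(516.5))]
-82 [(np.float64(462.8), np.float64(473.2)), (np.float64(505.2), np.float64(516.2))]
-86 [(np.float64(462.8), np.float64(473.2)), (np.float64(505.2), np.float64(516.0))]
-90 [(np.float64(462.8), np.float64(471.8)), (np.float64(506.8), np.float64(516.0))]
-94 [(np.float64(462.5), np.float64(473.2)), (np.float64(505.5), np.float64(516.0))]
-98 [(np.float64(462.5), np.float64(473.5)), (np.float64(505.2), np.float64(516.0))]
-102 [(np.float64(462.5), np.float64(473.5)), (np.float64(505.2), np.float64(516.0))]
-106 [(np.float64(462.5), np.
[... 1153 characters left out ...]
loat64(506.2), np.float64(516.0))]
-98 [(np.float64(462.8), np.float64(473.2)), (np.float64(505.8), np.float64(516.0))]
-102 [(np.float64(462.8), np.float64(473.2)), (np.float64(505.5), np.float64(516.0))]
-106 [(np.float64(462.8), np.float64(473.2)), (np.float64(505.5), np.float64(515.8))]
-110 [(np.float64(462.8), np.float64(478.2)), (np.float64(500.8), np.float64(504.5)), (np.float64(505.0), np.float64(515.8))]
-114 [(np.float64(464.0), np.float64(514.8))]
-118 [(np.float64(464.8), np.float64(513.8))]
-122 [(np.float64(465.0), np.float64(513.5))]
-126 [(np.float64(465.8), np.float64(512.5))]
[ 487.16123184 -244.43960538  294.02303226] [ 0.69877233  0.68219368  0.15698126 -0.14726131] 13.4
```

That worked well: the gap went from 48.6 to 44.7 mm over two strokes, and the wrench drew back 4 mm. I need about 4.5 mm more, which is two more strokes.

step_arm --travel '[[0.01,0,0.02],[0.02,0,0.04],[0.0366,-0.001,0.0756],[0.0366,-0.001,0.0756],[0.0366,-0.001,0.0756],[0.0366,-0.001,0.0756],[0.0366,-0.001,0.0756],[0.0366,-0.001,0.0756],[0.0366,-0.001,0.0756],[0.0366,-0.001,0.0756]]' --angular '[[0,0.13,0],[0,0.26,0],[0,0.26,0],[0,0.26,0],[0,0.26,0],[0,0.26,0],[0,0.26,0],[0,0.26,0],[0,0.26,0],[0,0.26,0]]' --gripper '[0,0,0,0,0,0,0,0,0,0]'

```text
time: 14.4
position: [486.6, -177.1, 237.4]
orientation: [0.671, 0.655, 0.249, -0.242]
force: [-0.5, 0.2, 0.1]
gripper_width: -0.2
gripper_force: 0.0
```

step_arm --travel '[[-0.0145,0,0.012],[-0.0205,0,0.0074],[-0.0266,0,0.0022],[-0.0321,0,-0.0005],[-0.0365,0,-0.0015],[-0.0405,0,-0.003],[-0.0405,0,-0.003],[-0.0276,0,-0.0231],[0,0,0],[0,0,0]]' --angular '[[0,0,0],[0,0,0],[0,0,0],[0,0,0],[0,0,0],[0,0,0],[0,0,0],[0,0,0],[0,0,0],[0,0,0]]' --gripper '[0,0,0,0,0,0,0,0,0,0]'

```text
time: 15.4
position: [486.4, -175.1, 238.1]
orientation: [0.671, 0.655, 0.249, -0.243]
force: [0.5, -0.0, 0.3]
gripper_width: 0.2
gripper_force: 0.0
```

step_arm --travel '[[-0.016,0,0.0107],[-0.022,0,0.0061],[-0.0281,0,0.0009],[-0.0336,0,-0.0018],[-0.038,0,-0.0028],[-0.042,0,-0.0043],[-0.042,0,-0.0043],[-0.035,0,-0.04],[-0.02,0,-0.08],[-0.02,0,-0.08]]' --angular '[[0,0,0],[0,0,0],[0,0,0],[0,0,0],[0,0,0],[0,0,0],[0,0,0],[0,0,0],[0,-0.12,0],[0,-0.25,0]]' --gripper '[0,0,0,0,0,0,0,0,0,0]'

```text
time: 16.4
position: [485.6, -248.4, 287.7]
orientation: [0.699, 0.679, 0.162, -0.154]
force: [1.2, 0.1, 0.3]
gripper_width: -0.2
gripper_force: 0.0
```

```bash
python3 look.py w6.pkl|sed 's/np.float64//g'|sed -n '1,10p;15,20p'; python3 -c "
from workcell import robot;s=robot.sense();print(s['position'],s['orientation'],s['time'])"
```

```text
-50 [((454.0), (471.0)), ((486.8), (498.5)), ((511.8), (527.0))]
-54 [((453.8), (471.0)), ((511.8), (526.8))]
-58 [((453.5), (471.5)), ((474.0), (477.2)), ((505.8), (509.8)), ((511.5), (526.5))]
-62 [((453.2), (530.2))]
-66 [((453.0), (530.5))]
-70 [((453.0), (530.5))]
-74 [((452.8), (530.0))]
-78 [((453.8), (529.0))]
-82 [((465.2), (475.5)), ((507.2), (518.8)), ((520.8), (528.0))]
-86 [((464.5), (475.2)), ((507.5), (517.8))]
-106 [((463.8), (474.2)), ((506.5), (516.8))]
-110 [((463.5), (474.2)), ((506.2), (516.8))]
-114 [((464.2), (516.2))]
-118 [((465.8), (514.8))]
-122 [((465.2), (514.0))]
-126 [((465.5), (513.5))]
[ 485.71626868 -246.79763313  287.46599416] [ 0.69838074  0.68068543  0.16042275 -0.15230311] 16.45
```

Gap is now about 40.8 mm and the jaws fit. The wrench drew back about 4.5 mm. I'll re-grip the handle and push home.

step_arm --travel '[[0.04,-0.003,0.02],[0.07,-0.0032,0.0475],[0.0702,-0.0032,0.0475],[0.0702,-0.0032,0.0475],[0.0702,-0.0032,0.0475],[0.06,-0.0032,0.068],[0.0503,-0.0032,0.089],[0.0503,-0.0032,0.089],[0.0503,-0.0032,0.089],[0.0503,-0.0032,0.089]]' --angular '[[0,-0.15,0],[0,-0.3,0],[0,-0.446,0.03],[0,-0.446,0.03],[0,-0.446,0.03],[0,-0.446,0.03],[0,-0.446,0.03],[0,-0.446,0.03],[0,-0.446,0.03],[0,-0.446,0.03]]' --gripper '[0.05,0.05,0.05,0.05,0.05,0.05,0.05,0.05,0.05,0.05]'

```text
time: 17.45
position: [483.7, -160.4, 227.3]
orientation: [0.726, 0.687, 0.003, -0.008]
force: [0.2, 0.1, 0.2]
gripper_width: 50.0
gripper_force: 0.0
```

step_arm --travel '[[0,0,0],[0,0,0],[0,0,0],[0,0,0],[0,0,0],[0,0,0],[0,0,0],[0,0,0],[0,0,0],[0,0,0]]' --angular '[[0,0,0],[0,0,0],[0,0,0],[0,0,0],[0,0,0],[0,0,0],[0,0,0],[0,0,0],[0,0,0],[0,0,0]]' --gripper '[0.01,0.01,0.01,0.01,0.01,0.01,0.01,0.01,0.01,0.01]' --force 30

```text
time: 18.45
position: [484.4, -159.6, 227.9]
orientation: [0.726, 0.688, 0.003, -0.006]
force: [4.3, -1.4, 0.9]
gripper_width: 19.1
gripper_force: 32.0
```

step_arm --travel '[[0.001,0,0],[0.002,0,0],[0.003,0,0],[0.004,0,0],[0.005,0,0],[0.006,0,0],[0.007,0,0],[0.007,0,0],[0.007,0,0],[0.007,0,0]]' --angular '[[0,0,0],[0,0,0],[0,0,0],[0,0,0],[0,0,0],[0,0,0],[0,0,0],[0,0,0],[0,0,0],[0,0,0]]' --gripper '[0.01,0.01,0.01,0.01,0.01,0.01,0.01,0.01,0.01,0.01]'

```text
time: 19.45
position: [484.4, -157.0, 228.1]
orientation: [0.727, 0.686, -0.003, -0.002]
force: [2.1, -15.9, -1.6]
gripper_width: 19.0
gripper_force: 31.5
```

Home again (16 N contact). Now I turn clockwise along an arc about the collar.

step_arm --travel '[[-0.001,-0.005,0],[-0.0016,-0.0101,0],[-0.0011,-0.0151,0],[-0.0004,-0.0201,0],[0.0005,-0.025,0],[0.0016,-0.03,0],[0.0029,-0.0348,0],[0.0036,-0.0372,0],[0.0036,-0.0372,0],[0.0036,-0.0372,0]]' --angular '[[0,0,0.04],[0,0,0.08],[0,0,0.12],[0,0,0.16],[0,0,0.2],[0,0,0.24],[0,0,0.28],[0,0,0.3],[0,0,0.3],[0,0,0.3]]' --gripper '[0.01,0.01,0.01,0.01,0.01,0.01,0.01,0.01,0.01,0.01]' --force 40

```text
time: 20.45
position: [446.7, -149.6, 228.0]
orientation: [0.822, 0.57, -0.002, -0.004]
force: [0.5, -11.7, 0.2]
gripper_width: 19.0
gripper_force: 43.4
```

step_arm --travel '[[-0.0005,-0.005,0],[-0.0006,-0.0101,0],[-0.0001,-0.0151,0],[0.0006,-0.0201,0],[0.0015,-0.025,0],[0.0026,-0.03,0],[0.0026,-0.03,0],[0.0026,-0.03,0],[0.0026,-0.03,0],[0.0026,-0.03,0]]' --angular '[[0,0,0.04],[0,0,0.08],[0,0,0.12],[0,0,0.16],[0,0,0.2],[0,0,0.24],[0,0,0.24],[0,0,0.24],[0,0,0.24],[0,0,0.24]]' --gripper '[0.01,0.01,0.01,0.01,0.01,0.01,0.01,0.01,0.01,0.01]'

```text
time: 21.45
position: [419.4, -135.7, 228.0]
orientation: [0.884, 0.468, -0.002, -0.005]
force: [0.9, -8.2, -0.5]
gripper_width: 18.7
gripper_force: 43.6
```

step_arm --travel '[[0.0001,-0.0025,0],[0.0002,-0.005,0],[0.0003,-0.0075,0],[0.0004,-0.0101,0],[0.0006,-0.0125,0],[0.0006,-0.0125,0],[0.0006,-0.0125,0],[0.0006,-0.0125,0],[0.0006,-0.0125,0],[0.0006,-0.0125,0]]' --angular '[[0,0,0.02],[0,0,0.04],[0,0,0.06],[0,0,0.08],[0,0,0.1],[0,0,0.1],[0,0,0.1],[0,0,0.1],[0,0,0.1],[0,0,0.1]]' --gripper '[0.01,0.01,0.01,0.01,0.01,0.01,0.01,0.01,0.01,0.01]'

```text
time: 22.45
position: [409.5, -128.1, 228.0]
orientation: [0.906, 0.423, -0.002, -0.005]
force: [1.4, -7.8, -1.4]
gripper_width: 19.1
gripper_force: 43.4
```

```bash
python3 -c "
from workcell import robot;s=robot.sense();print(s['force'],s['ft_torque'])"
```

```text
[ 1.40799801 -7.80395733 -1.4154982 ] [-1.61871168 -0.63562585 -0.49135264]
```

step_arm --travel '[[0.0001,-0.0025,0],[0.0002,-0.005,0],[0.0003,-0.0075,0],[0.0004,-0.0101,0],[0.0004,-0.0101,0],[0.0004,-0.0101,0],[0.0004,-0.0101,0],[0.0004,-0.0101,0],[0.0004,-0.0101,0],[0.0004,-0.0101,0]]' --angular '[[0,0,0.02],[0,0,0.04],[0,0,0.06],[0,0,0.08],[0,0,0.08],[0,0,0.08],[0,0,0.08],[0,0,0.08],[0,0,0.08],[0,0,0.08]]' --gripper '[0.01,0.01,0.01,0.01,0.01,0.01,0.01,0.01,0.01,0.01]'

```text
time: 23.45
position: [402.6, -121.0, 228.1]
orientation: [0.922, 0.387, -0.001, -0.005]
force: [3.9, -5.7, -3.0]
gripper_width: 19.6
gripper_force: 43.0
```

step_arm --travel '[[0.0001,-0.0025,0],[0.0002,-0.005,0],[0.0003,-0.0075,0],[0.0003,-0.0075,0],[0.0003,-0.0075,0],[0.0003,-0.0075,0],[0.0003,-0.0075,0],[0.0003,-0.0075,0],[0.0003,-0.0075,0],[0.0003,-0.0075,0]]' --angular '[[0,0,0.02],[0,0,0.04],[0,0,0.06],[0,0,0.06],[0,0,0.06],[0,0,0.06],[0,0,0.06],[0,0,0.06],[0,0,0.06],[0,0,0.06]]' --gripper '[0.01,0.01,0.01,0.01,0.01,0.01,0.01,0.01,0.01,0.01]'

```text
time: 24.45
position: [397.9, -115.0, 228.2]
orientation: [0.933, 0.36, 0.0, -0.006]
force: [6.7, -3.9, -3.2]
gripper_width: 19.0
gripper_force: 42.8
```

```bash
python3 - <<'E'
from h import *
from workcell import robot
s=robot.sense();print(s['force'],s['ft_torque'])
w=robot.get_image("scene");pickle.dump(w,open('s7.pkl','wb'))
a=w["image"][130:270,230:400,::-1]
w=robot.get_image("side");pickle.dump(w,open('d7.pkl','wb'))
b=w["image"][140:280,230:400,::-1]
cv2.imwrite('pics/s7.png',cv2.resize(np.hstack([a,b]),None,fx=2.35,fy=2.35,interpolation=cv2.INTER_CUBIC))
E
```

```text
[ 6.65179682 -3.94235422 -3.20379147] [-0.88427875 -1.53974792 -0.19730586]
```

No clear stop yet, so I'll let go and look from behind the handle with the wrist camera.

step_arm --travel '[[0,0,0],[0,0,0],[0,0,0],[0,0,-0.03],[-0.02,0,-0.07],[-0.06,0,-0.07],[-0.1,0,-0.06],[-0.135,0,-0.03],[-0.135,0,-0.03],[-0.135,0,-0.03]]' --angular '[[0,0,0],[0,0,0],[0,0,0],[0,0,0],[0,0.15,0],[0,0.3,0],[0,0.45,0],[0,0.6,0],[0,0.7,0],[0,0.7,0]]' --gripper '[0.045,0.045,0.045,0.045,0.045,0.045,0.045,0.03,0.01,0]'

```text
time: 25.55
position: [295.6, -205.9, 255.7]
orientation: [0.878, 0.332, 0.32, -0.133]
force: [-0.6, -0.5, 0.1]
gripper_width: 2.0
gripper_force: 0.0
```

```bash
python3 - <<'E'
from h import *
from workcell import robot
w=robot.get_image("wrist");pickle.dump(w,open('w8.pkl','wb'))
print(pj(w,np.array([[491.5,-31,83],[491.5,-31,187],[397,-115,71]])))
s=robot.sense();print(s['time'],np.round(s['position'],1),np.round(s['orientation'],3))
# top half, 2x
im=w["image"][:,:,::-1]
c=pj(w,np.array([[470,-60,80]]))[0];x0=int(np.clip(c[0]-130,0,380));y0=int(np.clip(c[1]-80,0,200))
print(x0,y0)
cv2.imwrite('pics/w8.png',cv2.resize(im[y0:y0+195,x0:x0+260],None,fx=3,fy=3,interpolation=cv2.INTER_CUBIC))
E
```

```text
[[323.   78.2]
 [321.4 -77.5]
 [323.4 244.8]]
25.6 [ 296.5 -205.6  256.7] [ 0.877  0.334  0.319 -0.132]
203 39
```

View pics/w8.png

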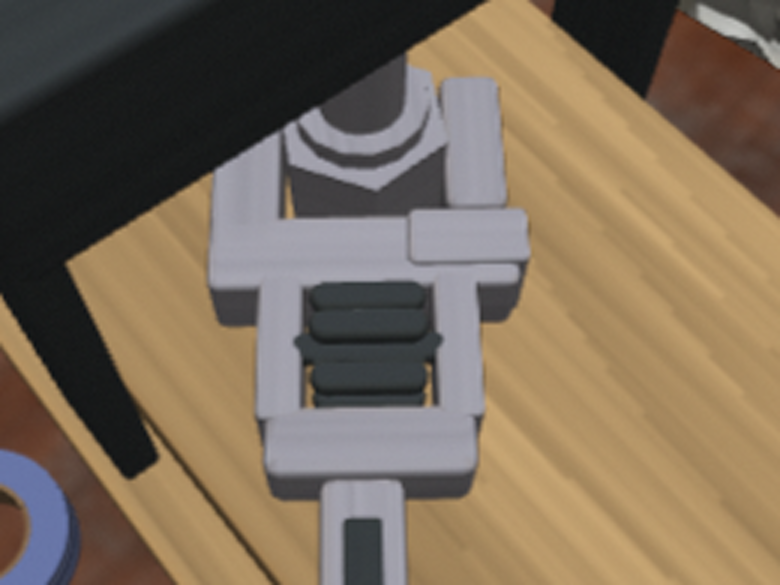

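Very informative: hex corners at crop (287,160), (378,188), (447,145) and (433,72). Fixed jaw edge runs (215,170) to (210,285), moving jaw inner edge (442,85) to (447,205), and the neck is at (265..475,470).

```bash
python3 - <<'E'
from h import *
w=pickle.load(open('w8.pkl','rb'))
q=lambda x,y,z:at(w,203+x/3,39+y/3,z)
H=[q(287,160,83),q(378,188,83),q(447,145,83),q(433,72,83)]
print("hex",H,[np.linalg.norm(H[i+1]-H[i]).round(1) for i in range(3)])
from scipy.optimize import least_squares
f=lambda p:np.concatenate([p[:2]+23.1*np.array([np.cos(p[2]+k*np.pi/3),np.sin(p[2]+k*np.pi/3)])-h for k,h in zip((-1,0,1,2),H)])
r=least_squares(f,[491,-31,np.radians(225)]);print("hex centre",r.x[:2],"az",np.degrees(r.x[2])-180,f(r.x).round(1))
L=lambda a,b:np.degrees(np.arctan2(*(a-b)[::-1]))
W=dict(fi_top=q(281,150,75),fi_root=q(279,217,75),mi_top=q(442,85,75),mi_bot=q(447,203,75),mo_top=q(500,82,75),mo_bot=q(507,205,75),hl=q(209,285,75),fo=q(214,175,75),nl=q(258,415,75),nr=q(483,412,75),nlb=q(267,470,75),nrb=q(475,468,75),hb=q(362,475,75))
a1=L(W['fo'],W['hl']),L(W['mi_top'],W['mi_bot']),L(W['mo_top'],W['mo_bot']),L(W['nlb'],W['nrb'])-90
print("wrench az est",a1)
az=np.radians(np.mean(a1[1:3]));u=np.array([np.cos(az),np.sin(az)]);v=np.array([-u[1],u[0]])
for k in W: d=W[k]-r.x[:2];print(k,(d@u).round(1),(d@v).round(1))
E
```

```text
hex [array([469.7, -26.1]), array([478.1, -48.8]), array([499.2, -53.2]), array([515. , -35.4])] [np.float64(24.2), np.float64(21.6), np.float64(23.8)]
hex centre [492.46512544 -31.06734192] az 48.66988150747022 [ 0.1 -0.4 -0.9  0.4  0.7  0.2  0.1 -0.2]
wrench az est (np.float64(42.56335175318987), np.float64(41.60866058020368), np.float64(41.03735087009721), np.float64(41.8966406782566))
fi_top -4.0 21.3
fi_root -24.9 21.1
mi_top 17.3 -21.1
mi_bot -20.9 -21.3
mo_top 18.2 -36.6
mo_bot -21.7 -36.4
hl -45.1 37.6
fo -11.8 38.3
nl -80.3 24.1
nr -79.6 -27.9
nlb -94.1 21.5
nrb -93.7 -25.6
hb -95.4 -0.1
```

The collar is at its stop (hex azimuth 48.7°). Over-torque back-drove the jaws to about 42.3 mm, and the wrench sits 7° past the hex. To mend it: turn the wrench back 6.5° to align, rake one more stroke, push home.

step_arm --travel '[[0.04,0,0.02],[0.08,0,0.04],[0.124,0,0.0635],[0.124,0,0.0635],[0.124,0,0.0635],[0.124,0,0.0635],[0.1,0,0.09],[0.0857,0,0.1094],[0.0857,0,0.1094],[0.0857,0,0.1094]]' --angular '[[0,-0.15,0],[0,-0.3,0],[0,-0.45,0],[0,-0.6,0],[0,-0.7,0],[0,-0.7,0],[0,-0.7,0],[0,-0.7,0],[0,-0.7,0],[0,-0.7,0]]' --gripper '[0.05,0.05,0.05,0.05,0.05,0.05,0.05,0.05,0.05,0.05]'

```text
time: 26.6
position: [397.8, -113.3, 230.2]
orientation: [0.933, 0.36, -0.0, -0.008]
force: [-0.3, 0.3, 0.5]
gripper_width: 49.7
gripper_force: 0.0
```

step_arm --travel '[[0,0,0],[0,0,0],[0,0,0],[0,0,0],[0,0,0],[0,0,0],[0,0,0],[0.0002,0.005,0],[0.0006,0.01,0],[0.001,0.0138,0]]' --angular '[[0,0,0],[0,0,0],[0,0,0],[0,0,0],[0,0,0],[0,0,0],[0,0,0],[0,0,-0.04],[0,0,-0.08],[0,0,-0.11]]' --gripper '[0.01,0.01,0.01,0.01,0.01,0.01,0.01,0.01,0.01,0.01]' --force 30

```text
time: 27.6
position: [407.1, -123.4, 231.8]
orientation: [0.912, 0.41, -0.002, -0.008]
force: [-9.3, -0.0, 15.4]
gripper_width: 18.7
gripper_force: 35.9
```

step_arm --travel '[[0.001,0,0],[0.002,0,0],[0.002,0,0],[0.002,0,0],[0.002,0,0],[0.002,0,0],[0.002,0,0],[0.002,0,0],[0.002,0,0],[0.002,0,0]]' --angular '[[0,0,0],[0,0,0],[0,0,0],[0,0,0],[0,0,0],[0,0,0],[0,0,0],[0,0,0],[0,0,0],[0,0,0]]' --gripper '[0.01,0.01,0.01,0.01,0.01,0.01,0.01,0.01,0.01,0.01]'

```text
time: 28.6
position: [407.9, -123.0, 231.9]
orientation: [0.912, 0.409, -0.003, -0.006]
force: [-9.7, -5.1, 14.2]
gripper_width: 19.1
gripper_force: 34.9
```

Aligned at 48.4°. Now retreat, lean 50° (the bridge is closer at this angle), and stroke once.

step_arm --travel '[[0,0,0],[0,0,0],[0,0,0],[-0.02,0,-0.04],[-0.06,0,-0.08],[-0.09,0,-0.08],[-0.09,0,-0.06],[-0.09,0,-0.05],[-0.087,0,-0.035],[-0.087,0,-0.035]]' --angular '[[0,0,0],[0,0,0],[0,0,0],[0,0.12,0],[0,0.26,0],[0,0.4,0],[0,0.54,0],[0,0.68,0],[0,0.82,0],[0,0.873,0]]' --gripper '[0.045,0.045,0.045,0.045,0.045,0.045,0.03,0.01,0,0]'

```text
time: 29.6
position: [350.8, -186.7, 261.1]
orientation: [0.826, 0.367, 0.386, -0.184]
force: [-0.7, -0.2, -0.7]
gripper_width: -0.0
gripper_force: 0.0
```

```bash
cat > chk.py <<'E'
from h import *
from workcell import robot
S=robot.sense();T=Ro.from_quat(S["orientation"]).as_matrix();p=np.array(S["position"])
az=np.arctan2(T[1,0],T[0,0]);u=np.array([np.cos(az),np.sin(az)]);v=np.array([-u[1],u[0]])
C=np.array([492,-31.]);e=p+173*T[:,2]-11*T[:,0];d=e[:2]-C
print("t",S["time"],"TCP",p.round(1),"az",np.degrees(az).round(1),"lean",np.degrees(np.arccos(-T[2,2])).round(1),"edge rel worm s",(d@u+62).round(1),"lat",(d@v).round(1),"z",e[2].round(1),np.round(S["joint_pos"],2))
E
cat > gap.py <<'E'
from h import *
from workcell import robot
import sys
C=np.array([492,-31.])
def rect(w,az,z=75,k=4):
    # rows: u from +25 down to -105; cols: v from +50 to -50 relative to C
    u=np.array([np.cos(az),np.sin(az)]);v=np.array([-u[1],u[0]])
    g=[C+25*u+50*v,C+25*u-50*v,C-105*u-50*v,C-105*u+50*v]
    src=pj(w,np.c_[g,np.full(4,z)]).astype(np.float32)
    return cv2.warpPerspective(w["image"],cv2.getPerspectiveTransform(src,np.float32([[0,0],[400,0],[400,520],[0,520]])),(400,520))
def prof(w,az):
    im=rect(w,az).astype(int);sat=im.max(2)-im.min(2);m=((sat<35)&(im.mean(2)>110)).astype(float)
    for s in list(range(20,-46,-5))+[-70,-80,-90,-92,-94,-96,-98]:
        r=int((25-s)*4);e=np.flatnonzero(np.diff(np.r_[0,(m[max(r-2,0):r+3].mean(0)>.5).astype(int),0])).reshape(-1,2)
        print(s,[(float(50-a/4),float(50-b/4)) for a,b in e if b-a>12])
if __name__=="__main__":
    w=robot.get_image("wrist");pickle.dump(w,open(sys.argv[1],'wb'));prof(w,np.radians(float(sys.argv[2])))
E
python3 chk.py; python3 gap.py w9.pkl 48.5
```

```text
t 29.6 TCP [ 350.8 -186.7  261.1] az 47.0 lean 50.7 edge rel worm s -21.5 lat 2.7 z 143.0 [-0.94 -0.18 -0.52  1.51  0.85  1.24]
20 [(-29.25, -34.5)]
15 [(-21.75, -36.25)]
10 [(-12.75, -36.25)]
5 [(-9.25, -36.0)]
0 [(-1.0, -36.0)]
-5 [(9.25, -36.0)]
-10 [(15.5, -14.5), (-20.25, -36.0)]
-15 [(28.5, 21.75), (6.25, -6.5), (-20.25, -35.75)]
-20 [(36.75, 22.0), (-20.5, -35.5)]
-25 [(39.75, -40.0)]
-30 [(39.75, -40.0)]
-35 [(39.75, 8.0), (3.0, -40.0)]
-40 [(40.0, 8.25), (2.75, -38.5)]
-45 [(17.0, 8.25), (2.75, -6.0), (-16.0, -36.5)]
-70 [(-21.75, -26.0)]
-80 []
-90 []
-92 []
-94 []
-96 []
-98 [(8.5, 2.75)]
```

step_arm --travel '[[-0.0073,0,0.025],[-0.0146,0,0.05],[-0.0204,0,0.0587],[-0.0281,0,0.0611],[-0.0327,0,0.0571],[-0.0373,0,0.0531],[-0.042,0,0.0505],[-0.0464,0,0.0476],[-0.0311,0,0.0299],[0,0,0]]' --angular '[[0,0,0],[0,0,0],[0,0,0],[0,0,0],[0,0,0],[0,0,0],[0,0,0],[0,0,0],[0,0,0],[0,0,0]]' --gripper '[0,0,0,0,0,0,0,0,0,0]'

```text
time: 30.65
position: [350.2, -187.1, 261.5]
orientation: [0.827, 0.368, 0.383, -0.183]
force: [0.8, -1.1, 0.2]
gripper_width: 0.4
gripper_force: 0.0
```

```bash
python3 chk.py; python3 gap.py w10.pkl 48.5|sed -n '5,13p'
```

```text
t 30.65 TCP [ 350.2 -187.1  261.5] az 47.0 lean 50.3 edge rel worm s -23.0 lat 3.1 z 142.5 [-0.94 -0.18 -0.52  1.51  0.85  1.24]
0 [(7.5, -36.75)]
-5 [(15.75, -36.5)]
-10 [(15.0, -14.5), (-20.5, -36.5)]
-15 [(32.25, 21.25), (5.5, -6.25), (-20.5, -36.5)]
-20 [(39.0, 21.25), (-20.5, -36.0)]
-25 [(39.5, -40.5)]
-30 [(39.5, -40.75)]
-35 [(39.75, -40.5)]
-40 [(39.75, 8.75), (3.5, -39.25)]
```

step_arm --travel '[[-0.0073,0,0.025],[-0.0155,0,0.048],[-0.0221,0,0.0574],[-0.0305,0,0.0598],[-0.0352,0,0.0556],[-0.0398,0,0.0516],[-0.0445,0,0.049],[-0.0485,0,0.0455],[-0.0331,0,0.0279],[0,0,0]]' --angular '[[0,0,0],[0,0,0],[0,0,0],[0,0,0],[0,0,0],[0,0,0],[0,0,0],[0,0,0],[0,0,0],[0,0,0]]' --gripper '[0,0,0,0,0,0,0,0,0,0]'

```text
time: 31.7
position: [350.2, -187.1, 261.4]
orientation: [0.827, 0.367, 0.383, -0.184]
force: [0.2, -0.7, -0.2]
gripper_width: -0.1
gripper_force: 0.0
```

```bash
python3 chk.py; python3 gap.py w11.pkl 48.5|sed -n '2,14p'
```

```text
t 31.7 TCP [ 350.2 -187.1  261.4] az 47.0 lean 50.3 edge rel worm s -22.9 lat 3.1 z 142.4 [-0.94 -0.18 -0.52  1.51  0.85  1.24]
15 [(-16.25, -36.75)]
10 [(-11.5, -36.75)]
5 [(-8.0, -36.5)]
0 [(8.25, -36.5)]
-5 [(16.0, -36.5)]
-10 [(25.25, 21.5), (15.0, -14.25), (-20.25, -36.25)]
-15 [(33.0, 21.0), (5.75, -6.75), (-20.25, -36.25)]
-20 [(39.0, 21.25), (-20.5, -35.75)]
-25 [(39.25, -40.5)]
-30 [(39.5, -40.5)]
-35 [(39.5, -40.25)]
-40 [(39.5, 9.0), (3.75, -39.0)]
-45 [(17.5, 9.0), (3.5, -5.0), (-13.75, -37.25)]
```

```bash
python3 - <<'E'
from gap import *
for n in('w9','w10','w11'):
    w=pickle.load(open(n+'.pkl','rb'));im=rect(w,np.radians(48.5)).astype(float)
    g=im.mean(2);sat=im.max(2)-im.min(2)
    for vv in(30,14,-17,-38):
        c=int((50-vv)*4);m=((sat[:,c-4:c+5].mean(1)<35)&(g[:,c-4:c+5].mean(1)>110)).astype(int)
        e=np.flatnonzero(np.diff(np.r_[0,m,0])).reshape(-1,2);print(n,vv,[(25-a/4,25-b/4) for a,b in e if b-a>10])
    # lines: moving jaw inner/outer edges
    m=((sat<35)&(g>110)).astype(np.uint8)
    E=[];F=[]
    for s in range(16,-20,-1):
        r=int((25-s)*4);z=np.flatnonzero(m[r,320:380]==0)
        if len(z):F.append((s,50-(320+z[0])/4))
    for s in np.arange(-9,-21,-.5):
        r=int((25-s)*4);z=np.flatnonzero(m[r,260:330]==1)
        # last dark before jaw
        d=np.flatnonzero(m[r,200:310]==0); E.append((s,50-(200+d[-1])/4))
    print("outer",np.polyfit(*np.array(F).T,1).round(3),"inner",np.polyfit(*np.array(E).T,1).round(3))
E
```

```text
w9 30 [(np.float64(-16.0), np.float64(-45.0))]
w9 14 [(np.float64(-6.25), np.float64(-11.0)), (np.float64(-22.75), np.float64(-65.75))]
w9 -17 [(np.float64(12.25), np.float64(-8.5)), (np.float64(-23.0), np.float64(-51.75))]
w9 -38 [(np.float64(-23.5), np.float64(-41.0))]
outer [-1.5000e-02 -3.6036e+01] inner [ 1.000e-02 -1.988e+01]
w10 30 [(np.float64(-13.75), np.float64(-45.0))]
w10 14 [(np.float64(-3.75), np.float64(-10.75)), (np.float64(-22.25), np.float64(-68.0))]
w10 -17 [(np.float64(14.75), np.float64(-8.25)), (np.float64(-22.5), np.float64(-57.75))]
w10 -38 [(np.float64(-23.25), np.float64(-42.75))]
outer [-2.3000e-02 -3.6659e+01] inner [ -0.   -20.25]
w11 30 [(np.float64(-13.25), np.float64(-45.0))]
w11 14 [(np.float64(-3.25), np.float64(-10.75)), (np.float64(-21.75), np.float64(-68.0))]
w11 -17 [(np.float64(15.25), np.float64(-8.25)), (np.float64(-22.0), np.float64(-57.75))]
w11 -38 [(np.float64(-23.0), np.float64(-42.75))]
outer [-2.3000e-02 -3.6527e+01] inner [-1.0000e-03 -2.0054e+01]
```

The gap is now 41.6 mm. The jaws are apparently clamped on a slightly skewed hex, since the hex is at about 50-51° and the wrench at about 47.5°. I'll regrip at 50° to square it up, then rake again.

step_arm --travel '[[0.03,0,0.0],[0.06,0.002,0.01],[0.08,0.0038,0.02],[0.089,0.0038,0.0367],[0.089,0.0038,0.0367],[0.089,0.0038,0.0367],[0.089,0.0038,0.0367],[0.06,0.0038,0.061],[0.0302,0.0038,0.0855],[0.0302,0.0038,0.0855]]' --angular '[[0,-0.14,0],[0,-0.28,0],[0,-0.42,0],[0.01,-0.56,-0.02],[0.02,-0.7,-0.04],[0.0228,-0.84,-0.0486],[0.0228,-0.878,-0.0486],[0.0228,-0.878,-0.0486],[0.0228,-0.878,-0.0486],[0.0228,-0.878,-0.0486]]' --gripper '[0.055,0.055,0.055,0.055,0.055,0.055,0.055,0.055,0.055,0.055]'

```text
time: 32.75
position: [407.3, -124.7, 226.6]
orientation: [0.901, 0.434, -0.007, -0.012]
force: [-1.6, 0.5, -0.4]
gripper_width: 55.1
gripper_force: 0.0
```

step_arm --travel '[[0,0,0],[0,0,0],[0,0,0],[0,0,0],[0,0,0],[0,0,0],[0,0,0],[0,0,0],[0,0,0],[0,0,0]]' --angular '[[0,0,0],[0,0,0],[0,0,0],[0,0,0],[0,0,0],[0,0,0],[0,0,0],[0,0,0],[0,0,0],[0,0,0]]' --gripper '[0.01,0.01,0.01,0.01,0.01,0.01,0.01,0.01,0.01,0.01]' --force 25

```text
time: 33.75
position: [411.3, -126.5, 235.3]
orientation: [0.901, 0.434, -0.002, -0.005]
force: [-4.7, -0.4, 6.6]
gripper_width: 19.2
gripper_force: 24.9
```

```bash
python3 chk.py; python3 -c "
from workcell import robot;print(robot.sense()['ft_torque'])"
```

```text
t 33.75 TCP [ 411.3 -126.5  235.3] az 51.5 lean 0.6 edge rel worm s -73.8 lat 5.3 z 62.3 [-0.46 -0.16 -0.44  1.3   0.    1.79]
[-0.15648846  0.83524515 -0.19134045]
```

step_arm --travel '[[0,0,0],[0,0,0],[0,0,0],[-0.02,0,-0.04],[-0.06,0,-0.08],[-0.09,0,-0.08],[-0.09,0,-0.06],[-0.09,0,-0.05],[-0.087,0,-0.032],[-0.087,0,-0.032]]' --angular '[[0,0,0],[0,0,0],[0,0,0],[0,0.12,0],[0,0.26,0],[0,0.4,0],[0,0.54,0],[0,0.68,0],[0,0.82,0],[0,0.873,0]]' --gripper '[0.045,0.045,0.045,0.045,0.045,0.045,0.03,0.01,0,0]'

```text
time: 34.75
position: [355.9, -193.9, 261.8]
orientation: [0.817, 0.389, 0.38, -0.192]
force: [-0.3, 0.6, -0.5]
gripper_width: -0.4
gripper_force: 0.0
```

```bash
cat > lines.py <<'E'
from gap import *
def rep(w,a0):
    im=rect(w,np.radians(a0)).astype(float);g=im.mean(2);sat=im.max(2)-im.min(2);m=((sat<35)&(g>110)).astype(np.uint8)
    def fit(rows,c0,c1,pick):
        P=[]
        for s in rows:
            d=np.flatnonzero(m[int((25-s)*4),c0:c1]==0)
            if len(d):P.append((s,50-(c0+d[pick])/4))
        P=np.array(P);k=np.polyfit(*P.T,1);r=abs(np.polyval(k,P[:,0])-P[:,1]);P=P[r<=np.median(r)*2+.2];k=np.polyfit(*P.T,1)
        return k[0].round(3),np.polyval(k,-15).round(2),len(P)
    print("mov outer",fit(np.arange(16,-20,-1),320,390,0),"mov inner",fit(np.arange(-10,-21,-.5),200,310,-1),"fix inner",fit(np.arange(-15,-21,-.5),80,170,0))
    # hex front corner edges
    L=[];R=[]
    for s in np.arange(-9,-16,-.5):
        r=int((25-s)*4);o=np.flatnonzero(m[r,125:275])
        if len(o):L.append((s,50-(125+o[0])/4));R.append((s,50-(125+o[-1])/4))
    l=np.polyfit(*np.array(L).T,1);q=np.polyfit(*np.array(R).T,1);print("hex sides",l.round(2),q.round(2),"hex az",a0+(np.degrees(np.arctan(l[0]))+np.degrees(np.arctan(q[0])))/2)
    for vv in(14,-17):
        c=int((50-vv)*4);e=np.flatnonzero(np.diff(np.r_[0,m[:,c],0].astype(int))).reshape(-1,2);print(vv,[(25-a/4,25-b/4) for a,b in e if b-a>10])
if __name__=="__main__":
    if len(sys.argv)>3: w=pickle.load(open(sys.argv[1],'rb'))
    else: w=robot.get_image("wrist");pickle.dump(w,open(sys.argv[1],'wb'))
    rep(w,float(sys.argv[2]))
E
python3 chk.py; python3 lines.py w12.pkl 50|sed 's/np.float64//g'; echo; python3 lines.py w9.pkl 48.5 x|sed 's/np.float64//g';python3 lines.py w11.pkl 48.5 x|sed 's/np.float64//g'; python3 lines.py w8.pkl 45 x|sed 's/np.float64//g'
```

```text
t 34.75 TCP [ 355.9 -193.9  261.8] az 50.1 lean 50.4 edge rel worm s -24.1 lat 5.0 z 143.0 [-0.94 -0.13 -0.47  1.55  0.83  1.17]
mov outer ((-0.002), (-35.71), 36) mov inner ((0.03), (-19.81), 22) fix inner ((0.0), (20.75), 12)
hex sides [ 1.78 32.95] [ -1.7  -31.46] hex az 50.59444169342613
14 [((-4.0), (-10.75)), ((-22.75), (-69.0))]
-17 [((13.5), (-8.75)), ((-22.25), (-57.75))]

mov outer ((-0.015), (-35.81), 36) mov inner ((0.011), (-20.02), 22) fix inner ((-0.076), (21.63), 10)
hex sides [ 0.97 24.03] [ -1.57 -29.95] hex az 41.89827946597079
14 [((-6.25), (-11.0)), ((-23.0), (-65.5))]
-17 [((12.25), (-8.5)), ((-23.25), (-51.75))]
mov outer ((-0.023), (-36.19), 36) mov inner ((0.01), (-20.02), 22) fix inner ((-0.028), (21.13), 12)
hex sides [ 1.79 32.66] [ -1.57 -29.7 ] hex az 50.186672288907936
14 [((-3.25), (-10.75)), ((-22.0), (-68.0))]
-17 [((15.25), (-8.25)), ((-22.5), (-57.75))]
mov outer ((-0.044), (-35.74), 36) mov inner ((-0.041), (-20.26), 22) fix inner ((-0.056), (22.18), 12)
hex sides [ 2.21 34.04] [ -1.34 -24.7 ] hex az 51.18546144616023
14 [((9.75), (2.5)), ((-1.75), (-9.25)), ((-24.0), (-43.75)), ((-77.25), (-94.0)), ((-96.0), (-105.0))]
-17 [((22.75), (-6.0)), ((-23.25), (-95.5))]
```

The wrench is at 50.1° and the hex at 50.6°, which matches the predicted stop azimuth of 51.2°. The gap is about 40.6 mm, the collar is centred to within about 1 mm across and 2.5 mm along, and the robot is clear. Handing in.

```bash
python3 -c "
from workcell import robot;print(robot.hand_in())"
```

```text
the job is handed in; nothing more can be done
None
```

I handed the job in, with no verdict returned: by my camera measurements the collar is at its stop, the wrench lies home and aligned on it with a jaw gap of about 40.6 mm, and the robot is clear of everything.

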